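# Exchange a sample behind the reagent bottles

### The job

Lift the two bottles off the white station into the grey side tray, so that the blue sample tube behind them is free; only then stand the tube in the empty metal dish, and after it put the small white jar from the other dish on the station's back place, centred on the ring where the tube stood. Last, stand each bottle back exactly where it stood at the start. Keep everything upright, let go of it all, and leave the black jar and the large beaker alone.

Things in the scene. Friction and masses are not known exactly. Their poses are not given: they have to be found in the camera images.
- amber_bottle: amber glass bottle with a black cap, loose, 0.45 kg. Body 86 mm across, whole height 180 mm; cap 38 mm across from 142 to 180 mm above its underside, where it is grasped. Origin: centre of its underside, z up. It starts on one of the two front places of the station and must finally stand there again, within 15 mm. (A second one like it far back on the bench is not meant.)
- blue_cap_bottle: clear glass bottle with a blue screw cap (the cap does not turn), loose, 0.25 kg. Body 63 mm across, whole height 141 mm; cap 48 to 52 mm across from 114 to 141 mm above its underside, where it is grasped. Origin: centre of its underside, z up. It starts on the other front place of the station and must finally stand there again, within 15 mm.
- sample_tube: blue sample tube standing upright, loose, 30 g, 25 mm across, 68 mm high; grasp across 22 to 25 mm. Origin: centre of its underside, z up. It starts on the station's back place, behind the bottles.
- sample_jar: small white plastic screw jar, loose, 50 g, 50 mm high: body 38 mm across, narrowing at its shoulder to a screw cap 35 mm across from 34 to 50 mm above the underside; grasp from above across body and cap, the fingers reaching down to about 15 mm over the underside. Origin: centre of its underside, z up. It starts standing in dish_a.
- station: white bottle station, fixed: plate 158 mm deep (x), 215 mm wide (y), 8 mm thick, with three thin printed rings and a 40 mm high board along its back edge. Origin: at the underside, below the centre of the back place (46 mm ring); plate top at z = +8 mm; x points to the back board, whose front face is at x = +40 mm. Front places (92 mm rings) at x = -60 mm, y = +50 and -50 mm.
- side_tray: grey plastic side tray, open on top, fixed: 250 mm (x) by 135 mm (y) outside, rim 18 mm high, walls 4 mm, floor 4 mm thick. Empty at the start. Origin: centre of its underside. Both bottles fit side by side along x, at x = +55 and -55 mm.
- dish_a: round steel dish, fixed, 66 mm across, 8 mm high, floor 3 mm thick, inside 54 mm across; the white jar stands in it at the start, and it is empty at the end. Origin: centre of its underside.
- dish_b: round steel dish of the same make, fixed, 66 mm across, 8 mm high, floor 3 mm thick, inside 54 mm across; empty at the start; the tube goes here. Origin: centre of its underside.
- black_jar: black plastic jar, 80 mm across, 149 mm high, standing behind the side tray; a bystander, not to be moved. Origin: centre of its underside.
- large_beaker: large glass beaker, 72 mm across, 94 mm high, standing to the right, behind the dishes; a bystander, not to be moved. Origin: centre of its underside.
There are look-alikes about, which are no part of the job. Leave any orange look-alike of the sample_jar alone.

How it is judged:
By the outcome, as a careful person would: the job done as asked, in the order asked, and still so for the second after the job is handed in, with the robot touching nothing.
It also fails if it takes over 141 s, if anything falls off the work surface, if the arm or the gripper's body presses on something with over 40 N, if the wrist force passes 120 N, or if a joint passes its speed limit or range.

### The arm

A 7-joint arm with a two-finger parallel gripper is mounted at the origin on a cart in front of the work surface, level with it; the furniture and walls round the work are solid. World frame = base frame: x ahead of the robot, y to its left, z up, the work surface at z = 0. Lengths are in m, angles in rad, forces in N, time in s.
With the tool pointing down it reaches from about 0.35 to 0.9 m from the base axis. Payload 19.9 kg.
Tool frame: the origin (TCP) lies on the centre line of the jaws, within the pads' length; the fingertips stand ahead of it and the grasp point (between the pads) lies 5 mm behind it (manip.tip_extent is the z of the fingertips in the tool frame, in m); z points along the fingers, y is the line along which they close (so a half turn about z gives the same grasp; the last joint's range is limited). The gripper opens to 94 mm and grips with 3 to 60 N. Pads are 16 mm wide; open, the fingers measure 119 mm over their backs; the gripper's body (75 mm by 177 mm) begins 78 mm behind the grasp point.
Start: joints at [-1.319, 0.417, -0.01, 1.614, 0.005, 1.111, -0.053], TCP at [0.18, 0.598, 0.219] pointing down, gripper open.
Joint ranges: [-2.81, 2.81], [-0.39, 2.02], [-1.27, 1.25], [0.06, 2.57], [-1.19, 4.33], [0.19, 2], [-2.82, 2.82]. Speed limits (rad/s): [1.89, 1.89, 2.39, 2.39, 3.01, 3.01, 3.01].

### API

Orientations are given as [roll, pitch, yaw] about the fixed x, y, z axes, in that order (R = Rz(yaw) Ry(pitch) Rx(roll)).
In Python, from rig import manip gives the robot as it stands.
- The arm moves only by the tool move_arm, never from a script. Its argument "deltas" is text: rows parted by semicolons, each of 7 numbers parted by spaces: the shift along the tool's x, y, z in units of 30 mm (1.0 is 30 mm), then the turn, a rotation vector about the tool's x, y, z in units of 5 degrees (1.0 is 5 degrees), then the finger opening in mm, from 0 to 94. In form: dx dy dz ax ay az jaw; .... A call has 1 to 20 rows; each row shifts and turns the commanded pose from where the row before left it, along the tool's axes as they then stand; what a row does not reach is not made up. A row lasts 1/10 s, in which the tool goes at most 50 mm and 8.59 degrees, less where a joint would pass 70% of its speed; a pose out of reach is approached as far as the arm can. A call is refused whole if a number of a shift passes 1 or a number of a turn 1, either way. A call with a gripper value outside its range is refused whole. The fingers move at their own pace and stop on an object; "force" is the grip in N (left out, the last holds). Time passes only in rows, so rows that do not move let the fingers close. It gives the time, the measured TCP pose, the force, the opening and the grip force at its end, in the units of the state.
- manip.sense(): the state, without advancing time (a new reading comes with each control period).
- manip.grab_frame(name): name is "scene" or "top" or "wrist"; returns a dict with "frame" (480x640x3 uint8, red, green, blue), "mtx" (3x3 intrinsics, pixels), "distortion" ([k1, k2, p1, p2, k3] as OpenCV has them; the pictures are not rectified), "cam_to_world" (4x4, takes a point from camera to world coordinates). Camera axes: x right, y up, looking along -z (the intrinsics and any distortion apply to the point x, -y, -z); pixel columns grow to the right and rows downward; lengths in m; the calibration is good to about 2 mm. A picture is of the moment at which its call begins. There is no depth.
- manip.job_done(): hands the job in; it is judged then, once.
The state is a dict: "time_s": time; "q": joint angles; "qd": joint speeds; "joint_torque": joint torques, N m; "tool_pos": TCP position; "tcp_rot": TCP orientation; "ft_force": force on the tool from outside, world axes, zero at the start; "ft_torque": the same for the moment, N m; "opening": opening from 0.0 (shut) to 1.0 (fully open); "grasp_force": force on a finger pad.
Only numpy, scipy, OpenCV 4.12 (cv2) and the standard library are available. Lean on these libraries where they do the work, as an engineer would, in place of code of your own. Each camera call takes 0.05 s, during which the arm holds its last target. There are 200 camera calls.

## Working session

There is one attempt and no reset: what is moved stays moved. The work goes in short steps, Python scripts to look and compute and a tool call to move; the robot and the scene stay as the last step left them, time stands still between calls to the robot, and variables do not carry over. Pictures are saved under pics/ and viewed, at most 14 in all, crops included, and the job is handed in when it is done.

Besides the shell and the picture viewer there is one more tool, called after "Request:" in YAML: its name, and indented under it one key for each argument. move_arm: Moves the arm, as the interface text tells. Its arguments: {"type":"object","properties":{"deltas":{"type":"string"},"force":{"type":"number"}},"required":["deltas"]}

```bash
ls; mkdir -p pics
cat > h.py <<'E'
import numpy as np, cv2, json
from rig import manip
def grab(n,fn):
    d=manip.grab_frame(n); cv2.imwrite('pics/'+fn+'.png',d['frame'][:,:,::-1])
    np.savez('pics/'+fn+'.npz',**{k:np.array(d[k]) for k in('mtx','distortion','cam_to_world')})
    return d
def w(fn,u,v,z):
    d=np.load('pics/'+fn+'.npz'); p=cv2.undistortPoints(np.array([[[u,v]]],float),d['mtx'],d['distortion'])[0,0]
    T=d['cam_to_world']; r=T[:3,:3]@[p[0],-p[1],-1]; o=T[:3,3]; return o+r*(z-o[2])/r[2]
def px(fn,P):
    d=np.load('pics/'+fn+'.npz'); T=np.linalg.inv(d['cam_to_world']); c=np.array(P)@T[:3,:3].T+T[:3,3]; c=c*[1,-1,-1]
    return cv2.projectPoints(c,np.zeros(3),np.zeros(3),d['mtx'],d['distortion'])[0][:,0]
E
python3 - <<'E'
from h import *
for n in('scene','top','wrist'):
    d=grab(n,n+'0'); print(n,d['cam_to_world'].round(3).tolist())
s=manip.sense(); print(s, manip.tip_extent)
E
```

```text
pics
scene [[0.823, 0.389, -0.414, 0.153], [-0.568, 0.585, -0.579, -0.511], [0.018, 0.711, 0.703, 0.744], [0.0, 0.0, 0.0, 1.0]]
top [[0.001, 0.987, -0.16, 0.346], [-1.0, -0.003, -0.023, 0.058], [-0.023, 0.16, 0.987, 1.447], [0.0, 0.0, 0.0, 1.0]]
wrist [[0.29, -0.927, -0.237, 0.112], [0.957, 0.281, 0.073, 0.619], [-0.001, -0.248, 0.969, 0.384], [0.0, 0.0, 0.0, 1.0]]
{'time_s': 0.15, 'q': array([-1.31950242,  0.41783241, -0.01026895,  1.61401936,  0.00472993,
        1.11068816, -0.05295537]), 'qd': array([ 1.11481778e-03, -1.37846400e-03, -5.12645618e-04,  1.28880274e-05,
        1.77629201e-04,  5.86169508e-05,  2.64462141e-04]), 'joint_torque': array([ 6.58737645e-04, -8.51524329e+01,  6.38923533e-01, -4.26135099e+01,
       -4.88237478e-02,  1.71757629e-02,  1.26248324e-04]), 'tool_pos': array([0.18035045, 0.59813483, 0.21897888]), 'tcp_rot': array([-3.14067420e+00,  1.17995097e-04,  2.84883320e+00]), 'ft_force': array([ 0.40842959,  0.01984174, -1.00887428]), 'ft_torque': array([-0.01448796, -0.04189724,  0.0290789 ]), 'grasp_force': 0.0, 'opening': 0.9998159957343424} 0.014
```

View pics/top0.png

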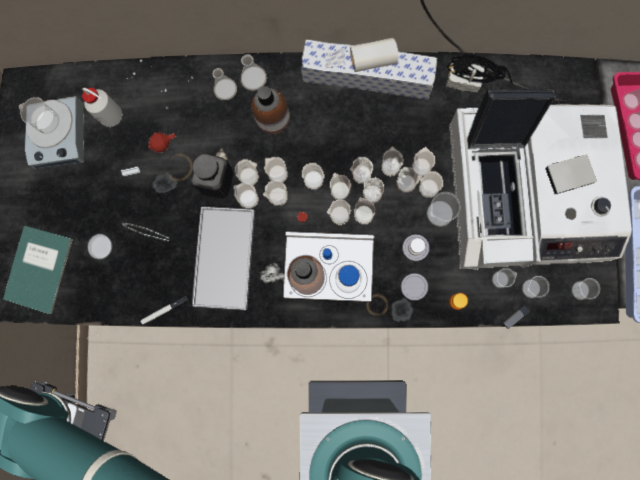

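View pics/scene0.png

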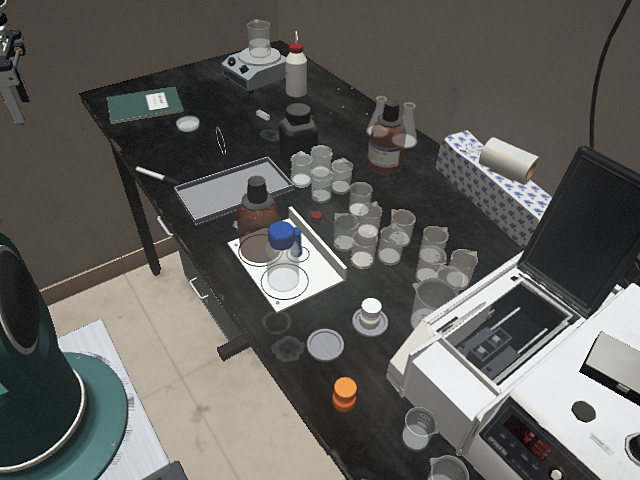

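The top view shows these look-alikes:
- **Amber bottle:** (305,270) on the station. The other one, at (268,107), is far back.
- **Blue cap:** bottle at (348,275). The tube is at (327,254).
- **White jar:** (417,245) in dish_a. The orange one at (459,300) is not meant, nor are the white-bottomed beakers.
- **Empty dish:** dish_b at (414,287). The glass dish at (99,245) and the one at (402,310) are not meant.

I choose the station and dish objects, and check them in a close crop.

Run:
```python
from h import *
im=cv2.imread('pics/top0.png')[195:321,270:438]
cv2.imwrite('pics/c1.png',cv2.resize(im,None,fx=4.7,fy=4.7,interpolation=cv2.INTER_CUBIC))
im=cv2.imread('pics/scene0.png')[165:365,170:410]
cv2.imwrite('pics/c2.png',cv2.resize(im,None,fx=3,fy=3,interpolation=cv2.INTER_CUBIC))
for n,u,v,z in [('st FL',284.5,299,.008),('FR',371.5,301,.008),('BR',374,234,.048),('BL',285.5,233,.048),('ambercap',305,268,.18),('bluecap',348.5,275,.141),('tube',327.5,254,.068),('jar',417.5,245,.05),('dishA',415.5,247.5,.008),('dishB',414.5,287,.008),('trTL',201,208,.018),('trTR',254,209,.018),('trBR',247,309,.018),('trBL',193,306,.018),('black',209,163,.149),('beaker',443,208,.094)]: print(n,w('top0',u,v,z).round(4))
```

```text
st FL [0.4292 0.1974 0.008 ]
FR [ 0.4242 -0.0159  0.008 ]
BR [ 0.5836 -0.0215  0.048 ]
BL [0.5868 0.1929 0.048 ]
ambercap [0.4867 0.1368 0.18  ]
bluecap [0.4751 0.0418 0.141 ]
tube [0.5325 0.0905 0.068 ]
jar [ 0.5561 -0.1262  0.05  ]
dishA [ 0.5562 -0.1266  0.008 ]
dishB [ 0.458  -0.1221  0.008 ]
trTL [0.6569 0.4115 0.018 ]
trTR [0.6532 0.2759 0.018 ]
trBR [0.4038 0.2884 0.018 ]
trBL [0.4101 0.4236 0.018 ]
black [0.7355 0.3647 0.149 ]
beaker [ 0.6378 -0.1834  0.094 ]
```

View pics/c1.png

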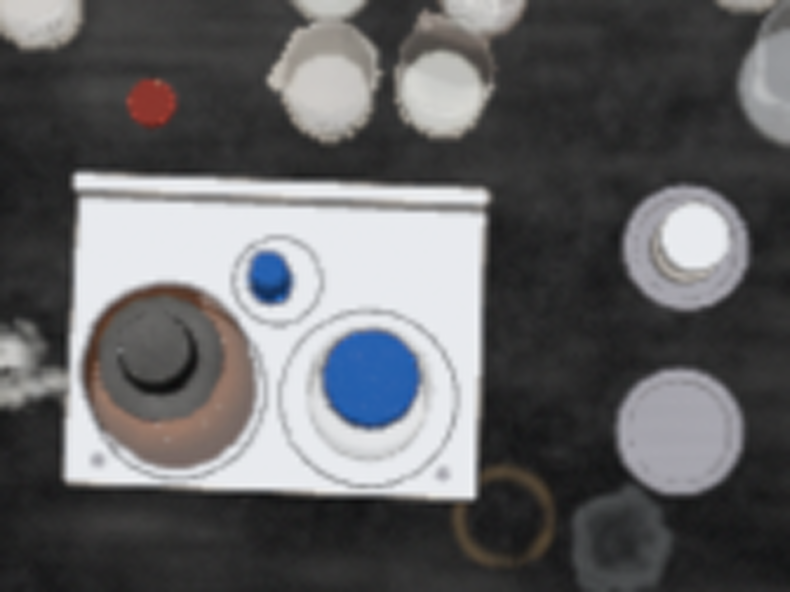

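View pics/c2.png

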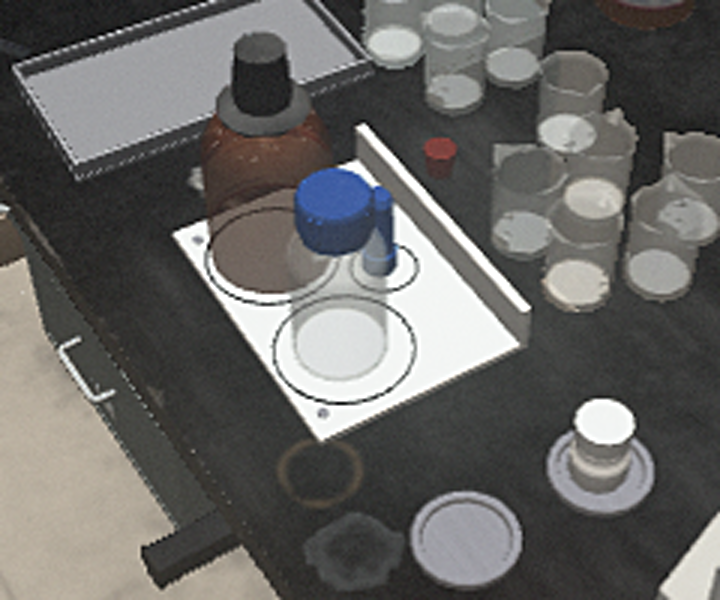

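The crop confirms the choices: amber cap at crop (157,343), blue cap (372,378), tube (269,270), jar (695,237), dish_b (680,431), back ring (277,281). I'll refine these and cross-check them against the scene camera.

Run:
```python
from h import *
A=lambda U,V:((U+.5)/4.7-.5+270,(V+.5)/4.7-.5+195)
B=lambda U,V:((U+.5)/3-.5+170,(V+.5)/3-.5+165)
for n,p,z in [('ringback',(277,281),.008),('ringR',(369,398),.008),('ringL',(173,381),.008),('amber',(157,343),.18),('blue',(371.5,378),.141),('tube',(270,271),.068),('jar',(695,237),.053),('dA',(686,247),.008),('dB',(680,431),.008)]: print('top',n,w('top0',*A(*p),z).round(4))
for n,p,z in [('ringback',(388,265),.008),('ringR',(344,350),.008),('ringL',(271,256),.008),('amber',(261,48),.18),('blue',(334,199),.141),('tube',(383,194),.068),('jar',(605,423),.053),('dA',(601,469),.008),('dB',(466,538),.008),('bluebase',(340,343),.01),('amberbase',(270,246),.01)]: print('sc',n,w('scene0',*B(*p),z).round(4))
```

```text
top ringback [0.5396 0.0893 0.008 ]
top ringR [0.4777 0.0411 0.008 ]
top ringL [0.4868 0.1438 0.008 ]
top amber [0.4876 0.1411 0.18  ]
top blue [0.4751 0.0415 0.141 ]
top tube [0.5366 0.0915 0.068 ]
top jar [ 0.5556 -0.1257  0.053 ]
top dA [ 0.557  -0.1268  0.008 ]
top dB [ 0.4597 -0.1216  0.008 ]
sc ringback [0.5434 0.0905 0.008 ]
sc ringR [0.4769 0.0415 0.008 ]
sc ringL [0.4805 0.1428 0.008 ]
sc amber [0.4897 0.1503 0.18  ]
sc blue [0.4763 0.0451 0.141 ]
sc tube [0.5451 0.0986 0.068 ]
sc jar [ 0.5547 -0.1259  0.053 ]
sc dA [ 0.5562 -0.1272  0.008 ]
sc dB [ 0.4588 -0.1217  0.008 ]
sc bluebase [0.477  0.0466 0.01  ]
sc amberbase [0.484  0.1499 0.01  ]
```

Request:
move_arm:
  deltas: "0 0 -0.5 0 0 -0.84 80; 0 0 -0.5 0 0 -0.84 80; 0 0 -0.5 0 0 -0.84 80; 0 0 -0.5 0 0 -0.84 80; 0 0 0 0 0 0 80"

```text
time_s: 0.65
tool_pos: [0.1806, 0.599, 0.2811]
tcp_rot: [3.139, 0.001, -3.14]
ft_force: [-0.6, 0.1, -0.2]
opening: 0.854
grasp_force: 0.0
```

Request:
move_arm:
  deltas: "-0.64 -0.945 0 0 0 0 80; -0.64 -0.945 0 0 0 0 80; -0.64 -0.945 0 0 0 0 80; -0.64 -0.945 0 0 0 0 80; -0.64 -0.945 0 0 0 0 80; -0.64 -0.945 0 0 0 0 80; -0.64 -0.945 0 0 0 0 80; -0.64 -0.945 0 0 0 0 80; -0.64 -0.945 0 0 0 0 80; -0.64 -0.945 0 0 0 0 80; -0.64 -0.945 0 0 0 0 80; -0.64 -0.945 0 0 0 0 80; -0.64 -0.945 0 0 0 0 80; -0.64 -0.945 0 0 0 0 80; -0.64 -0.945 0 0 0 0 80; -0.64 -0.945 0 0 0 0 80; 0 0 0 0 0 0 80; 0 0 0 0 0 0 80"

```text
time_s: 2.45
tool_pos: [0.4876, 0.1445, 0.2787]
tcp_rot: [-3.141, -0.001, 3.139]
ft_force: [-0.4, 1.1, 0.2]
opening: 0.846
grasp_force: 0.0
```

Run:
```python
from h import *
grab('wrist','w1'); s=manip.sense(); print(s['tool_pos'],s['tcp_rot'],s['q'].round(2))
```

```text
[0.48727758 0.1453784  0.278808  ] [-3.14130829e+00 -9.15945999e-04  3.14106207e+00] [-0.62  0.15  0.3   1.83 -0.05  1.16  1.27]
```

View pics/w1.png

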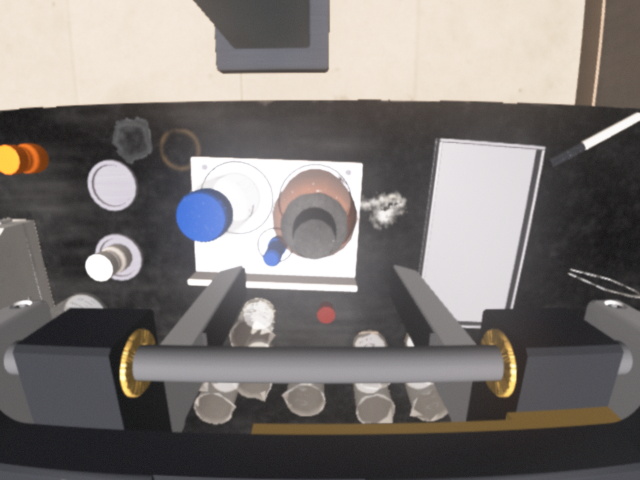

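The wrist view shows the amber cap at about (314,241), the blue cap at (204,216), the tube top at (272,259), the tray on the right and the dishes on the left. I'll measure these in an enlarged crop.

Run:
```python
from h import *
im=cv2.imread('pics/w1.png')[145:290,170:370]
cv2.imwrite('pics/c3.png',cv2.resize(im,None,fx=4,fy=4,interpolation=cv2.INTER_CUBIC))
for n,u,v,z in [('amber',314,241,.188),('blue',204,216,.149),('tube',272,259,.076),('jar',99,267,.053),('dB',112,185,.008),('TL',439,138,.018),('TR',545,148,.018),('BR',510,326,.018),('BL',420,320,.018)]: print(n,w('w1',u,v,z).round(4))
```

```text
amber [0.4853 0.1413 0.188 ]
blue [0.4729 0.0446 0.149 ]
tube [0.5364 0.0927 0.076 ]
jar [ 0.5543 -0.1259  0.053 ]
dB [ 0.4584 -0.121   0.008 ]
TL [0.4036 0.2904 0.018 ]
TR [0.4135 0.4257 0.018 ]
BR [0.6563 0.4136 0.018 ]
BL [0.6443 0.2839 0.018 ]
```

View pics/c3.png

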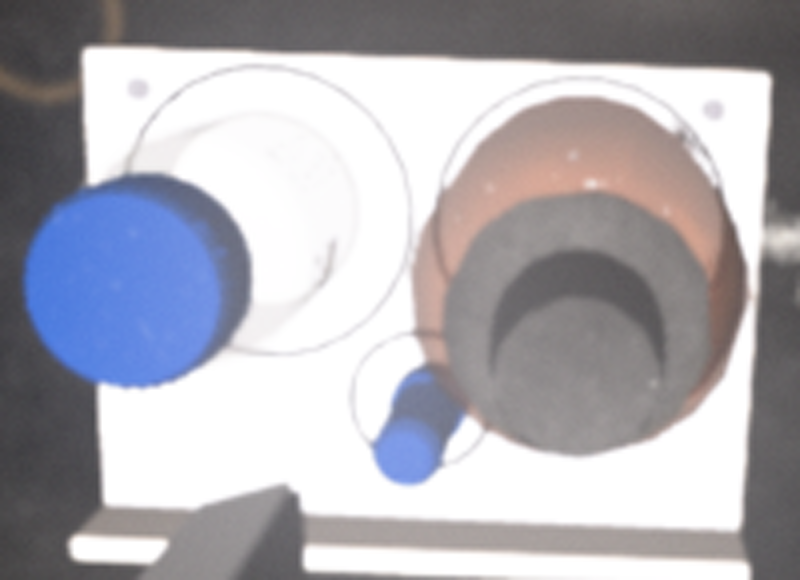

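Run:
```python
from h import *
W=lambda U,V:((U+.5)/4-.5+170,(V+.5)/4-.5+145)
A=lambda U,V:((U+.5)/4.7-.5+270,(V+.5)/4.7-.5+195)
B=lambda U,V:((U+.5)/3-.5+170,(V+.5)/3-.5+165)
for n,p,q,r,z in [('amber',(577,376),(152,339),(261,48),.188),('blue',(122,288),(371.5,378),(334,199),.149),('tube',(408,452),(269,268),(383,194),.076),('ringback',(421,398),(277,281),(388,265),.008),('ringR',(268,210),(369,398),(344,350),.008),('ringL',(581,220),(173,381),(271,256),.008)]:
  print(n,w('w1',*W(*p),z)[:2].round(4),w('top0',*A(*q),z)[:2].round(4),w('scene0',*B(*r),z)[:2].round(4))
c=lambda x,y,z,r:[[x+r*np.cos(t),y+r*np.sin(t),z] for t in np.linspace(0,6.28,73)]
# overlays for check: amber cap/base, blue cap/base
```

```text
amber [0.4834 0.1412] [0.4886 0.1429] [0.4849 0.1409]
blue [0.4734 0.0411] [0.4743 0.0416] [0.472  0.0377]
tube [0.5348 0.0924] [0.537  0.0918] [0.5405 0.0914]
ringback [0.5381 0.0877] [0.5396 0.0893] [0.5434 0.0905]
ringR [0.4759 0.041 ] [0.4777 0.0411] [0.4769 0.0415]
ringL [0.4796 0.1406] [0.4868 0.1438] [0.4805 0.1428]
```

Request:
move_arm:
  deltas: "0.08 -0.13 0.33 0 0 0 80; 0 0 0.6 0 0 0 80; 0 0 0.7 0 0 0 80; 0 0 0.7 0 0 0 80; 0 0 0.7 0 0 0 80; 0 0 0.5 0 0 0 80; 0 0 0.2 0 0 0 80; 0 0 0 0 0 0 60"

```text
time_s: 3.3
tool_pos: [0.4846, 0.1412, 0.1668]
tcp_rot: [-3.141, -0.001, -3.141]
ft_force: [-0.2, -0.4, 0.6]
opening: 0.798
grasp_force: 0.0
```

Request:
move_arm:
  deltas: "0 0 0 0 0 0 40; 0 0 0 0 0 0 30; 0 0 0 0 0 0 30; 0 0 0 0 0 0 30; 0 0 0 0 0 0 30; 0 0 0 0 0 0 30"
  force: 30

```text
time_s: 3.9
tool_pos: [0.4855, 0.1412, 0.1678]
tcp_rot: [3.141, 0.0, -3.141]
ft_force: [-0.0, 0.1, 2.6]
opening: 0.384
grasp_force: 30.0
```

Request:
move_arm:
  deltas: "0 0 -0.3 0 0 0 30; 0 0 -0.7 0 0 0 30; 0 0 -0.7 0 0 0 30; 0 0.4 0 0 0 0 30; -0.2 0.7 0 0 0 0 30; -0.42 0.86 0 0 0 0 30; -0.42 0.86 0 0 0 0 30; -0.42 0.86 0 0 0 0 30; -0.5 0.86 0 0 0 0 30; -0.5 0.86 0 0 0 0 30; -0.5 0.86 0 0 0 0 30; -0.36 0.49 0 0 0 0 30; 0 0 0 0 0 0 30; 0 0 0.5 0 0 0 30; 0 0 0.7 0 0 0 30; 0 0 0.3 0 0 0 30; 0 0 0 0 0 0 30"

```text
time_s: 5.6
tool_pos: [0.5838, 0.3427, 0.1715]
tcp_rot: [-3.14, -0.003, 3.142]
ft_force: [0.1, -0.5, -4.1]
opening: 0.383
grasp_force: 30.0
```

Request:
move_arm:
  deltas: "0 0.15 0 0 0 0 30; 0 0 0.15 0 0 0 30; 0 0 0.09 0 0 0 30; 0 0 0 0 0 0 30; 0 0 0 0 0 0 30"

```text
time_s: 6.1
tool_pos: [0.585, 0.3479, 0.1665]
tcp_rot: [-3.142, 0.0, -3.141]
ft_force: [-0.1, 0.2, -4.5]
opening: 0.381
grasp_force: 30.0
```

Request:
move_arm:
  deltas: "0 0 0.08 0 0 0 30; 0 0 0.03 0 0 0 30; 0 0 0 0 0 0 30; 0 0 0 0 0 0 30"

```text
time_s: 6.5
tool_pos: [0.5854, 0.3483, 0.1638]
tcp_rot: [3.141, 0.001, -3.141]
ft_force: [-0.4, -0.4, 7.0]
opening: 0.382
grasp_force: 30.0
```

Request:
move_arm:
  deltas: "0 0 0 0 0 0 80; 0 0 0 0 0 0 80; 0 0 0 0 0 0 80; 0 0 0 0 0 0 80; 0 0 -0.5 0 0 0 80; 0 0 -0.9 0 0 0 80; 0 0 -1 0 0 0 80; 0.2 -0.5 -0.5 0 0 0 80; 0.36 -0.93 0 0 0 0 80; 0.36 -0.93 0 0 0 0 80; 0.36 -0.93 0 0 0 0 80; 0.36 -0.93 0 0 0 0 80; 0.36 -0.93 0 0 0 0 80; 0.36 -0.93 0 0 0 0 80; 0.36 -0.93 0 0 0 0 80; 0.36 -0.93 0 0 0 0 80; 0.36 -0.93 0 0 0 0 80; 0.27 -0.93 0 0 0 0 80; 0 -0.44 0 0 0 0 80; 0 0 0 0 0 0 80"

```text
time_s: 8.5
tool_pos: [0.4742, 0.0396, 0.2511]
tcp_rot: [3.141, 0.001, 3.14]
ft_force: [0.7, 0.2, 0.3]
opening: 0.848
grasp_force: 0.0
```

Run:
```python
from h import *
grab('wrist','w2');grab('top','top2'); s=manip.sense(); print(s['tool_pos'],s['tcp_rot'],s['q'].round(2))
a=cv2.imread('pics/w2.png')[120:340,200:500]; b=cv2.imread('pics/top2.png')[190:320,180:400]
a=cv2.resize(a,(380,279));b=cv2.resize(b,(420,248),interpolation=cv2.INTER_CUBIC); c=np.zeros((279,800,3),np.uint8); c[:,:380]=a; c[:248,380:]=b
cv2.imwrite('pics/c4.png',c)
```

```text
[0.47421457 0.0416816  0.25050744] [ 3.14133058e+00  6.34596800e-04 -3.14076005e+00] [-0.49  0.12  0.37  1.95 -0.05  1.09  1.47]
```

View pics/c4.png

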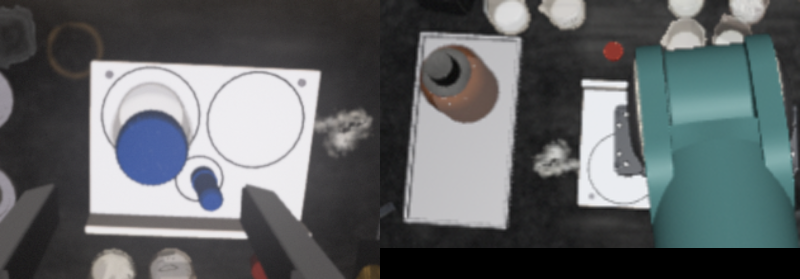

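The picture shows the amber bottle upright in the tray and the blue cap centred under the gripper (column 320). I'll descend on it now.

Request:
move_arm:
  deltas: "0 0 0.35 0 0 0 80; 0 0 0.7 0 0 0 80; 0 0 0.8 0 0 0 80; 0 0 0.8 0 0 0 80; 0 0 0.7 0 0 0 80; 0 0 0.4 0 0 0 80; 0 0 0 0 0 0 60; 0 0 0 0 0 0 44; 0 0 0 0 0 0 44; 0 0 0 0 0 0 44; 0 0 0 0 0 0 44; 0 0 0 0 0 0 44"
  force: 25

```text
time_s: 9.8
tool_pos: [0.4742, 0.041, 0.1382]
tcp_rot: [3.141, 0.001, -3.141]
ft_force: [-0.0, 1.1, 6.4]
opening: 0.492
grasp_force: 25.0
```

Request:
move_arm:
  deltas: "0 0 -0.3 0 0 0 44; 0 0 -0.9 0 0 0 44; 0 0 -1 0 0 0 44; 0 0.4 0 0 0 0 44; 0 0.8 0 0 0 0 44; 0 0.95 0 0 0 0 44; 0 0.95 0 0 0 0 44; 0 0.95 0 0 0 0 44; 0 0.95 0 0 0 0 44; 0 0.95 0 0 0 0 44; 0 0.95 0 0 0 0 44; 0 0.95 0 0 0 0 44; 0 0.95 0 0 0 0 44; 0 0.95 0 0 0 0 44; 0 0.68 0 0 0 0 44; 0 0 0.4 0 0 0 44; 0 0 0.8 0 0 0 44; 0 0 0.6 0 0 0 44; 0 0 0.3 0 0 0 44; 0 0 0 0 0 0 44"

```text
time_s: 11.8
tool_pos: [0.4729, 0.353, 0.1392]
tcp_rot: [-3.14, -0.002, -3.141]
ft_force: [0.4, -0.4, -2.9]
opening: 0.492
grasp_force: 25.0
```

Request:
move_arm:
  deltas: "0 0 0.1 0 0 0 44; 0 0 0.07 0 0 0 44; 0 0 0 0 0 0 44; 0 0 0 0 0 0 44"

```text
time_s: 12.2
tool_pos: [0.4737, 0.3538, 0.1359]
tcp_rot: [3.141, 0.0, -3.141]
ft_force: [0.9, -0.4, -2.8]
opening: 0.489
grasp_force: 25.0
```

Request:
move_arm:
  deltas: "0 0 0.05 0 0 0 44; 0 0 0.03 0 0 0 44; 0 0 0 0 0 0 44; 0 0 0 0 0 0 44"

```text
time_s: 12.6
tool_pos: [0.4742, 0.354, 0.1342]
tcp_rot: [3.141, 0.001, -3.141]
ft_force: [-2.4, -2.1, 11.6]
opening: 0.495
grasp_force: 25.0
```

Request:
move_arm:
  deltas: "0 0 0 0 0 0 80; 0 0 0 0 0 0 80; 0 0 0 0 0 0 80; 0 0 0 0 0 0 80; 0 0 -0.5 0 0 0 80; 0 0 -0.9 0 0 0 80; 0 0 -1 0 0 0 70; 0 -0.44 -0.6 0 0 0 70; -0.2 -0.83 0 0 0 0 70; -0.21 -0.93 0 0 0 0 70; -0.21 -0.93 0 0 0 0 70; -0.21 -0.93 0 0 0 0 70; -0.21 -0.93 0 0 0 0 60; -0.21 -0.93 0 0 0 0 60; -0.21 -0.93 0 0 0 0 60; -0.21 -0.93 0 0 0 0 60; -0.21 -0.93 0 0 0 0 60; -0.21 -0.44 0 0 0 0 60; -0.21 -0.52 0 0 0 0 60; 0 0 0 0 0 0 60"

```text
time_s: 14.6
tool_pos: [0.5434, 0.0615, 0.2242]
tcp_rot: [-3.141, 0.001, 3.139]
ft_force: [0.2, 0.8, 0.3]
opening: 0.635
grasp_force: 0.0
```

Run:
```python
from h import *
grab('wrist','w3');grab('top','top3');s=manip.sense(); print(s['tool_pos'],s['tcp_rot'],s['opening'])
a=cv2.resize(cv2.imread('pics/w3.png')[130:310,200:440],None,fx=2.2,fy=2.2,interpolation=cv2.INTER_CUBIC)
b=cv2.resize(cv2.imread('pics/top3.png')[190:320,185:260],None,fx=3,fy=3,interpolation=cv2.INTER_CUBIC)
c=np.zeros((400,800,3),np.uint8); c[:a.shape[0],:a.shape[1]]=a; c[:b.shape[0],540:540+b.shape[1]]=b
cv2.imwrite('pics/c5.png',c)
print(px('w3',[[.537,.0917,.076],[.5395,.09,.008]]))
```

```text
[0.54270358 0.06395496 0.22370859] [ 3.14129758e+00  4.50034985e-04 -3.14144860e+00] 0.6380498853837133
[[350.60474696 220.10155465]
 [343.43617179 209.85556673]]
```

View pics/c5.png

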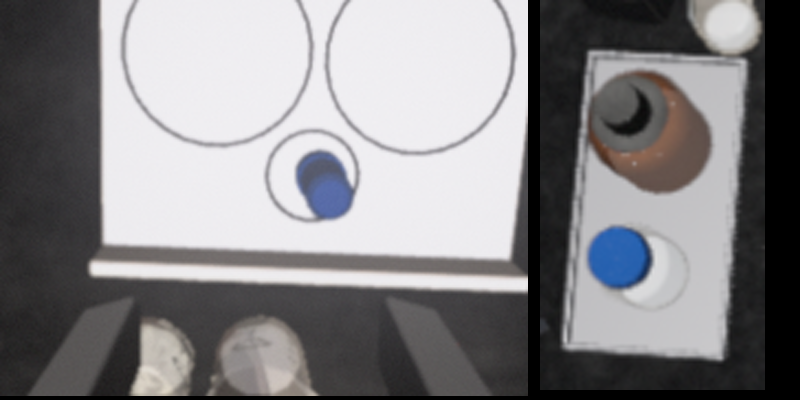

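Both bottles stand upright in the tray. The tube top is at (350,219), matching the prediction of (350.6,220.1). The way is clear to grasp the tube.

Request:
move_arm:
  deltas: "0.1 0.46 0 0 0 0 60; 0.09 0.46 0.2 0 0 0 60; 0 0 0.8 0 0 0 60; 0 0 0.9 0 0 0 60; 0 0 0.9 0 0 0 60; 0 0 0.9 0 0 0 60; 0 0 0.9 0 0 0 60; 0 0 0.8 0 0 0 60; 0 0 0.4 0 0 0 60; 0 0 0 0 0 0 40; 0 0 0 0 0 0 18; 0 0 0 0 0 0 18; 0 0 0 0 0 0 18; 0 0 0 0 0 0 18; 0 0 0 0 0 0 18; 0 0 0 0 0 0 18"
  force: 8

```text
time_s: 16.3
tool_pos: [0.5374, 0.0914, 0.0496]
tcp_rot: [3.141, 0.001, -3.141]
ft_force: [-0.3, 0.9, 6.1]
opening: 0.24
grasp_force: 8.1
```

Request:
move_arm:
  deltas: "0 0 -0.3 0 0 0 18; 0 0 -0.7 0 0 0 18; 0 0 -1 0 0 0 18; 0.15 -0.4 0 0 0 0 18; 0.3 -0.7 0 0 0 0 18; 0.33 -0.88 0 0 0 0 18; 0.33 -0.88 0 0 0 0 18; 0.33 -0.88 0 0 0 0 18; 0.33 -0.88 0 0 0 0 18; 0.33 -0.88 0 0 0 0 18; 0.3 -0.8 0 0 0 0 18; 0.2 -0.5 0 0 0 0 18; 0 -0.29 0 0 0 0 18; 0 0 0 0 0 0 18; 0 0 0 0 0 0 18"

```text
time_s: 17.8
tool_pos: [0.4594, -0.1209, 0.1091]
tcp_rot: [3.141, 0.0, -3.141]
ft_force: [0.3, -0.0, -0.2]
opening: 0.239
grasp_force: 8.0
```

Request:
move_arm:
  deltas: "0 0 0.4 0 0 0 18; 0 0 0.7 0 0 0 18; 0 0 0.6 0 0 0 18; 0 0 0.3 0 0 0 18; 0 0 0.08 0 0 0 18; 0 0 0.06 0 0 0 18; 0 0 0 0 0 0 18; 0 0 0 0 0 0 18"

```text
time_s: 18.6
tool_pos: [0.4594, -0.1215, 0.0454]
tcp_rot: [-3.141, 0.001, -3.141]
ft_force: [1.0, 0.4, -0.5]
opening: 0.24
grasp_force: 8.0
```

Request:
move_arm:
  deltas: "0 0 0.04 0 0 0 18; 0 0 0.02 0 0 0 18; 0 0 0 0 0 0 18; 0 0 0 0 0 0 18"

```text
time_s: 19.0
tool_pos: [0.4598, -0.1216, 0.0438]
tcp_rot: [-3.141, 0.002, -3.141]
ft_force: [-1.3, 1.4, 8.8]
opening: 0.238
grasp_force: 8.2
```

Request:
move_arm:
  deltas: "0 0 0 0 0 0 30; 0 0 0 0 0 0 40; 0 0 0 0 0 0 60; 0 0 0 0 0 0 60; 0 0 0 0 0 0 60; 0 0 -0.4 0 0 0 60; 0 0 -0.8 0 0 0 60; 0 0 -1 0 0 0 60; 0 0 -1 0 0 0 60; 0 0 -1 0 0 0 60; 0 0 -1 0 0 0 60; -0.4 -0.15 0 0 0 0 60; -0.8 0 0 0 0 0 60; -0.9 0 0 0 0 0 60; -0.7 0 0 0 0 0 60; -0.39 0 0 0 0 0 60; 0 0 0 0 0 0 60; 0 0 0 0 0 0 60"

```text
time_s: 20.8
tool_pos: [0.554, -0.1262, 0.1988]
tcp_rot: [-3.141, -0.001, 3.142]
ft_force: [-0.1, 0.1, -0.1]
opening: 0.643
grasp_force: 0.0
```

Run:
```python
from h import *
grab('wrist','w4');s=manip.sense(); print(s['tool_pos'],s['tcp_rot'],s['opening'])
a=cv2.resize(cv2.imread('pics/w4.png')[60:320,120:520],None,fx=2,fy=2,interpolation=cv2.INTER_CUBIC)
cv2.imwrite('pics/c6.png',a)
print(px('w4',[[.5555,-.126,.053],[.4598,-.1216,.071],[.4595,-.1213,.008]]))
```

```text
[ 0.55394667 -0.12621928  0.19902752] [-3.14154362e+00 -5.29075113e-04  3.14143422e+00] 0.6382038738953001
[[318.33204495 229.30033162]
 [323.65796778 119.78406783]
 [322.88632408 124.54670622]]
```

View pics/c6.png

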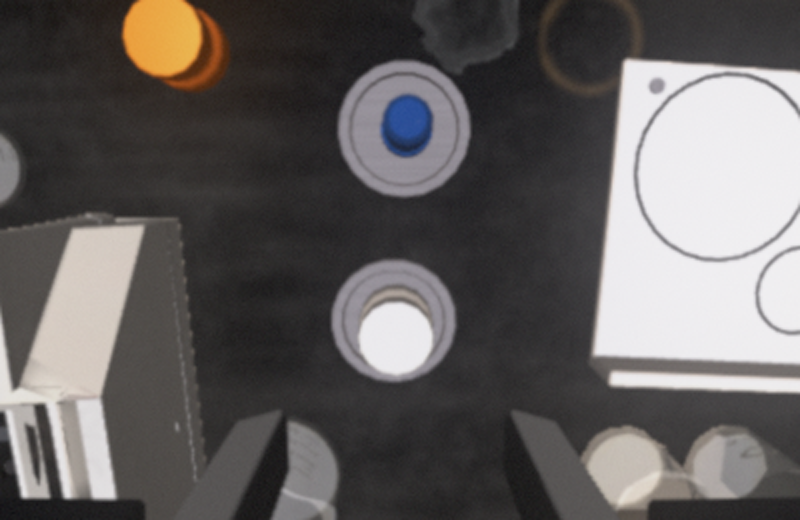

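The tube stands upright in dish_b. The jar top is at (318,229), matching the prediction. I'll check the clearance to the instrument before descending.

Run:
```python
from h import *
for z in(0,.05,.1,.15,.2): print(z,w('w4',210,170,z)[:2].round(3),w('w4',222,290,z)[:2].round(3),w('top0',458,265,z)[:2].round(3),w('top0',456,110,z)[:2].round(3))
```

```text
0 [ 0.504 -0.239] [ 0.639 -0.236] [ 0.513 -0.234] [ 0.922 -0.246]
0.05 [ 0.501 -0.224] [ 0.617 -0.221] [ 0.507 -0.223] [ 0.902 -0.235]
0.1 [ 0.498 -0.208] [ 0.596 -0.206] [ 0.501 -0.213] [ 0.882 -0.225]
0.15 [ 0.495 -0.193] [ 0.574 -0.191] [ 0.496 -0.203] [ 0.862 -0.214]
0.2 [ 0.492 -0.177] [ 0.553 -0.176] [ 0.49  -0.193] [ 0.843 -0.204]
```

The body would come within about 1 cm of the instrument wall, so I turn the gripper 90° for the jar.

Request:
move_arm:
  deltas: "-0.05 0 0 0 0 1 60; 0 0 0 0 0 1 60; 0 0 0 0 0 1 60; 0 0 0 0 0 1 60; 0 0 0 0 0 1 60; 0 0 0 0 0 1 60; 0 0 0 0 0 1 60; 0 0 0 0 0 1 60; 0 0 0 0 0 1 60; 0 0 0 0 0 1 60; 0 0 0 0 0 1 60; 0 0 0 0 0 1 60; 0 0 0 0 0 1 60; 0 0 0 0 0 1 60; 0 0 0 0 0 1 60; 0 0 0 0 0 1 60; 0 0 0 0 0 1 60; 0 0 0 0 0 1 60; 0 0 0 0 0 0 60; 0 0 0 0 0 0 60"

```text
time_s: 22.85
tool_pos: [0.5559, -0.1259, 0.1992]
tcp_rot: [3.141, -0.0, 1.574]
ft_force: [-0.9, -0.3, 0.9]
opening: 0.639
grasp_force: 0.0
```

Request:
move_arm:
  deltas: "0 0 0.3 0 0 0 60; 0 0 0.8 0 0 0 60; 0 0 0.9 0 0 0 60; 0 0 0.9 0 0 0 60; 0 0 0.9 0 0 0 60; 0 0 0.8 0 0 0 60; 0 0 0.6 0 0 0 60; 0 0 0.34 0 0 0 60; 0 0 0 0 0 0 60; 0 0 0 0 0 0 45; 0 0 0 0 0 0 28; 0 0 0 0 0 0 28; 0 0 0 0 0 0 28; 0 0 0 0 0 0 28; 0 0 0 0 0 0 28"
  force: 12

```text
time_s: 24.35
tool_pos: [0.5567, -0.1259, 0.0335]
tcp_rot: [3.141, -0.0, 1.571]
ft_force: [-0.4, 1.1, 6.8]
opening: 0.389
grasp_force: 12.0
```

Request:
move_arm:
  deltas: "0 0 -0.3 0 0 0 28; 0 0 -0.7 0 0 0 28; 0 0 -0.8 0 0 0 28; 0 0 -0.7 0 0 0 28; 0.4 0 0 0 0 0 28; 0.8 0 0 0 0 0 28; 0.9 0 0 0 0 0 28; 0.9 0 0 0 0 0 28; 0.4 0 0 0 0 0 28; 0 0 0 0 0 -1 28; 0 0 0 0 0 -1 28; 0 0 0 0 0 -1 28; 0 0 0 0 0 -1 28; 0 0 0 0 0 -1 28; 0 0 0 0 0 -1 28; 0 0 0 0 0 -1 28; 0 0 0 0 0 -1 28; 0 0 0 0 0 -1 28; 0 0 0 0 0 -1 28; 0 0 0 0 0 -1 28"

```text
time_s: 26.35
tool_pos: [0.556, -0.0242, 0.1076]
tcp_rot: [-3.141, -0.0, 2.534]
ft_force: [0.7, -0.7, -0.4]
opening: 0.386
grasp_force: 12.0
```

Request:
move_arm:
  deltas: "0 0 0 0 0 -1 28; 0 0 0 0 0 -1 28; 0 0 0 0 0 -1 28; 0 0 0 0 0 -1 28; 0 0 0 0 0 -1 28; 0 0 0 0 0 -1 28; 0 0 0 0 0 -1 28; 0 0 0 0 0 0 28; 0 0 0 0 0 0 28"

```text
time_s: 27.25
tool_pos: [0.5561, -0.0243, 0.1078]
tcp_rot: [-3.141, -0.0, 3.139]
ft_force: [-0.2, 0.0, -1.4]
opening: 0.387
grasp_force: 12.0
```

Request:
move_arm:
  deltas: "0.2 0.5 0 0 0 0 28; 0.35 0.9 0 0 0 0 28; 0 0.9 0 0 0 0 28; 0 0.9 0 0 0 0 28; 0 0.56 0 0 0 0 28; 0 0 0 0 0 0 28; 0 0 0 0 0 0 28"

```text
time_s: 27.95
tool_pos: [0.5396, 0.0884, 0.1078]
tcp_rot: [-3.141, -0.0, 3.141]
ft_force: [0.5, -0.0, -1.1]
opening: 0.387
grasp_force: 12.0
```

Run:
```python
from h import *
g=lambda U,V:((U+.5)/2.2-.5+200,(V+.5)/2.2-.5+130)
for n,p in [('back',(312,175.5)),('R',(217.5,50)),('L',(420.5,58))]: print(n,w('w3',*g(*p),.008).round(4))
grab('wrist','w5');grab('scene','s5');s=manip.sense(); print(s['tool_pos'],s['tcp_rot'])
a=cv2.resize(cv2.imread('pics/w5.png')[140:290,220:420],None,fx=2.5,fy=2.5,interpolation=cv2.INTER_CUBIC)
b=cv2.imread('pics/s5.png')[180:360,200:400]
b=cv2.resize(b,(300,270)); c=np.zeros((375,800,3),np.uint8); c[:,:500]=a; c[:270,500:]=b; cv2.imwrite('pics/c7.png',c)
```

```text
back [0.5391 0.0879 0.008 ]
R [0.4765 0.0408 0.008 ]
L [0.4805 0.1407 0.008 ]
[0.53970902 0.0876778  0.1078382 ] [-3.14101885e+00 -8.51254914e-05  3.13992348e+00]
```

View pics/c7.png

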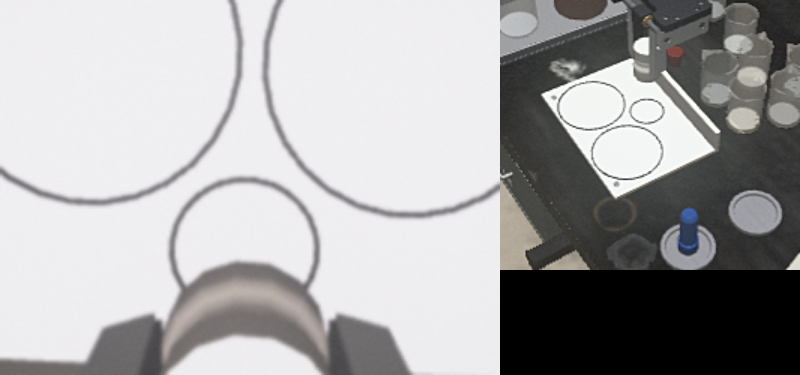

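The jar is held upright above the back ring, and the tube stands in its dish. I'll lower the jar.

Request:
move_arm:
  deltas: "0.02 0 0.4 0 0 0 28; 0 0 0.7 0 0 0 28; 0 0 0.7 0 0 0 28; 0 0 0.35 0 0 0 28; 0 0 0.06 0 0 0 28; 0 0 0 0 0 0 28; 0 0 0 0 0 0 28"

```text
time_s: 28.75
tool_pos: [0.5396, 0.0887, 0.0423]
tcp_rot: [3.141, 0.001, -3.141]
ft_force: [0.7, -0.0, 0.0]
opening: 0.39
grasp_force: 12.0
```

Request:
move_arm:
  deltas: "0 0 0.08 0 0 0 28; 0 0 0.04 0 0 0 28; 0 0 0.03 0 0 0 28; 0 0 0 0 0 0 28"

```text
time_s: 29.15
tool_pos: [0.5397, 0.089, 0.0379]
tcp_rot: [3.141, 0.001, -3.141]
ft_force: [-2.7, 0.1, 11.2]
opening: 0.393
grasp_force: 12.0
```

Request:
move_arm:
  deltas: "0 0 0 0 0 0 45; 0 0 0 0 0 0 60; 0 0 0 0 0 0 60; 0 0 0 0 0 0 60; 0 0 -0.4 0 0 0 60; 0 0 -0.9 0 0 0 60; 0 0 -1 0 0 0 60; 0 0 -1 0 0 0 60; 0 0 -1 0 0 0 60; 0 0 -1 0 0 0 80; 0 0 -0.9 0 0 0 80; 0.2 0.4 0 0 0 0 80; 0.25 0.9 0 0 0 0 80; 0.25 0.95 0 0 0 0 80; 0.25 0.95 0 0 0 0 80; 0.25 0.95 0 0 0 0 80; 0.25 0.95 0 0 0 0 80; 0.25 0.95 0 0 0 0 80; 0.25 0.95 0 0 0 0 80; 0.23 0.95 0 0 0 0 80"

```text
time_s: 31.15
tool_pos: [0.4727, 0.3285, 0.2233]
tcp_rot: [-3.141, -0.0, -3.141]
ft_force: [0.6, -0.5, 0.6]
opening: 0.851
grasp_force: 0.0
```

Request:
move_arm:
  deltas: "0 0.88 0 0 0 0 80; 0 0 0 0 0 0 80; 0 0 0 0 0 0 80"

```text
time_s: 31.45
tool_pos: [0.4732, 0.3536, 0.2229]
tcp_rot: [-3.141, -0.0, -3.141]
ft_force: [-0.2, -0.4, -0.2]
opening: 0.851
grasp_force: 0.0
```

Run:
```python
from h import *
grab('wrist','w6');grab('top','t6');s=manip.sense(); print(s['tool_pos'],s['tcp_rot'])
a=cv2.resize(cv2.imread('pics/w6.png')[60:360,120:520],None,fx=1.25,fy=1.25)
b=cv2.resize(cv2.imread('pics/t6.png')[225:310,275:375],None,fx=3,fy=3,interpolation=cv2.INTER_CUBIC)
c=np.zeros((375,800,3),np.uint8); c[:,:500]=a; c[:255,500:]=b; cv2.imwrite('pics/c8.png',c)
print(px('w6',[[.4742,.354,.145],[.5854,.3483,.184]]),px('t6',[[.5397,.089,.058],[.5385,.0884,.008]]))
```

```text
[0.47372986 0.35266892 0.22312428] [-3.14102610e+00  3.53567014e-05  3.14091611e+00]
[[318.72378074 249.80967952]
 [310.85049228 413.51606405]] [[328.20673678 251.5622956 ]
 [328.89132195 254.8305872 ]]
```

View pics/c8.png

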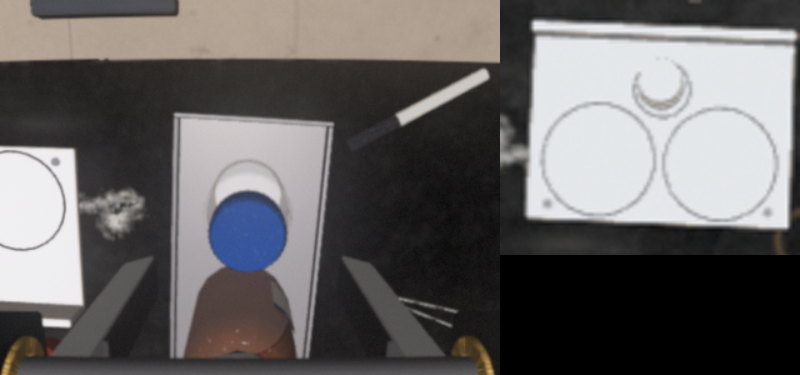

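The jar is centred on the back ring. The blue cap appears at (318,245) against a predicted (319,250). I'll compare that with the earlier hover to see whether it is a constant bias.

Run:
```python
from h import *
print(w('w6',317.6,244.8,.145), w('w2',320,236,.149))
def blob(fn,z):
    h=cv2.cvtColor(cv2.imread(f'pics/{fn}.png'),cv2.COLOR_BGR2HSV); m=cv2.inRange(h,(100,120,60),(125,255,255))
    n,l,s,c=cv2.connectedComponentsWithStats(m); i=1+s[1:,4].argmax(); print(fn,s[i],c[i],w(fn,*c[i],z))
blob('w6',.145);blob('w2',.149)
```

```text
[0.47037415 0.35317587 0.145     ] [0.47105231 0.04110634 0.149     ]
w6 [ 288  219   60   59 2767] [317.6454644  247.62197326] [0.47252554 0.35320828 0.145     ]
w2 [ 293  214   53   51 2156] [319.12569573 238.92996289] [0.47347396 0.04040167 0.149     ]
```

Request:
move_arm:
  deltas: "-0.015 0.045 0.3 0 0 0 80; 0 0 0.7 0 0 0 80; 0 0 0.8 0 0 0 80; 0 0 0.7 0 0 0 80; 0 0 0.46 0 0 0 80; 0 0 0 0 0 0 80; 0 0 0 0 0 0 60; 0 0 0 0 0 0 44; 0 0 0 0 0 0 44; 0 0 0 0 0 0 44; 0 0 0 0 0 0 44; 0 0 0 0 0 0 44"
  force: 25

```text
time_s: 32.75
tool_pos: [0.4743, 0.3551, 0.1347]
tcp_rot: [3.141, 0.001, -3.141]
ft_force: [0.5, -0.9, 4.1]
opening: 0.489
grasp_force: 25.0
```

Request:
move_arm:
  deltas: "0 0 -0.3 0 0 0 44; 0 0 -1 0 0 0 44; 0 0 -1 0 0 0 44; 0 -0.4 0 0 0 0 44; 0 -0.8 0 0 0 0 44; 0 -0.95 0 0 0 0 44; 0 -0.95 0 0 0 0 44; 0 -0.95 0 0 0 0 44; 0 -0.95 0 0 0 0 44; 0 -0.95 0 0 0 0 44; 0 -0.95 0 0 0 0 44; 0 -0.95 0 0 0 0 44; 0 -0.95 0 0 0 0 44; 0 -0.95 0 0 0 0 44; 0 -0.5 0 0 0 0 44; 0 -0.22 0 0 0 0 44; 0 0 0 0 0 0 44; 0 0 0 0 0 0 44"

```text
time_s: 34.55
tool_pos: [0.474, 0.0418, 0.2032]
tcp_rot: [3.142, -0.0, -3.14]
ft_force: [0.2, 0.0, -2.9]
opening: 0.493
grasp_force: 25.0
```

Request:
move_arm:
  deltas: "0 -0.02 0.4 0 0 0 44; 0 0 0.7 0 0 0 44; 0 0 0.6 0 0 0 44; 0 0 0.3 0 0 0 44; 0 0 0.08 0 0 0 44; 0 0 0.05 0 0 0 44; 0 0 0 0 0 0 44; 0 0 0 0 0 0 44"

```text
time_s: 35.35
tool_pos: [0.4745, 0.0405, 0.1399]
tcp_rot: [3.141, 0.001, -3.141]
ft_force: [-0.3, 0.2, -2.0]
opening: 0.488
grasp_force: 25.0
```

Request:
move_arm:
  deltas: "0 0 0.05 0 0 0 44; 0 0 0.03 0 0 0 44; 0 0 0 0 0 0 44; 0 0 0 0 0 0 44"

```text
time_s: 35.75
tool_pos: [0.4756, 0.0402, 0.1385]
tcp_rot: [3.141, 0.003, -3.141]
ft_force: [-2.1, -2.1, 18.6]
opening: 0.492
grasp_force: 25.0
```

Request:
move_arm:
  deltas: "0 0 0 0 0 0 80; 0 0 0 0 0 0 80; 0 0 0 0 0 0 80; 0 0 0 0 0 0 80; 0 0 -0.5 0 0 0 80; 0 0 -0.9 0 0 0 80; 0 0 -1 0 0 0 80; 0 0 -1 0 0 0 80; -0.1 0.4 -0.3 0 0 0 80; -0.3 0.8 0 0 0 0 80; -0.36 0.95 0 0 0 0 80; -0.36 0.95 0 0 0 0 80; -0.36 0.95 0 0 0 0 80; -0.36 0.95 0 0 0 0 80; -0.36 0.95 0 0 0 0 80; -0.36 0.95 0 0 0 0 80; -0.36 0.95 0 0 0 0 80; -0.36 0.95 0 0 0 0 80; -0.36 0.95 0 0 0 0 80; -0.02 0.52 0 0 0 0 80"

```text
time_s: 37.75
tool_pos: [0.5836, 0.3511, 0.2464]
tcp_rot: [-3.141, -0.001, -3.14]
ft_force: [0.3, -0.5, -0.4]
opening: 0.852
grasp_force: 0.0
```

Request:
move_arm:
  deltas: "0 0 0 0 0 0 80; 0 0 0 0 0 0 80"

```text
time_s: 37.95
tool_pos: [0.5835, 0.348, 0.2474]
tcp_rot: [-3.141, -0.001, -3.141]
ft_force: [0.6, -0.9, 0.3]
opening: 0.848
grasp_force: 0.0
```

Request:
move_arm:
  deltas: "-0.06 0.01 0.3 0 0 0 80; 0 0 0.7 0 0 0 80; 0 0 0.8 0 0 0 80; 0 0 0.7 0 0 0 80; 0 0 0.29 0 0 0 80; 0 0 0 0 0 0 80; 0 0 0 0 0 0 60; 0 0 0 0 0 0 40; 0 0 0 0 0 0 30; 0 0 0 0 0 0 30; 0 0 0 0 0 0 30; 0 0 0 0 0 0 30; 0 0 0 0 0 0 30"
  force: 30

```text
time_s: 39.25
tool_pos: [0.5858, 0.3487, 0.1644]
tcp_rot: [-3.141, 0.0, -3.141]
ft_force: [-1.2, -0.6, 0.8]
opening: 0.384
grasp_force: 30.0
```

Request:
move_arm:
  deltas: "0 0 -0.3 0 0 0 30; 0 0 -0.8 0 0 0 30; 0 0 -0.9 0 0 0 30; 0.3 -0.4 0 0 0 0 30; 0.5 -0.8 0 0 0 0 30; 0.5 -0.86 0 0 0 0 30; 0.5 -0.86 0 0 0 0 30; 0.5 -0.86 0 0 0 0 30; 0.5 -0.86 0 0 0 0 30; 0.4 -0.86 0 0 0 0 30; 0.14 -0.8 0 0 0 0 30; 0 -0.4 0 0 0 0 30; 0 -0.22 0 0 0 0 30; 0 0 0 0 0 0 30; 0 0 0 0 0 0 30"

```text
time_s: 40.75
tool_pos: [0.4856, 0.1421, 0.2242]
tcp_rot: [3.142, -0.0, -3.14]
ft_force: [-0.3, 1.2, -5.3]
opening: 0.384
grasp_force: 30.0
```

Target TCP is (.4855, .1412, .168).

Request:
move_arm:
  deltas: "0 -0.02 0.4 0 0 0 30; 0 0 0.7 0 0 0 30; 0 0 0.4 0 0 0 30; 0 0 0.15 0 0 0 30; 0 0 0.05 0 0 0 30; 0 0 0 0 0 0 30; 0 0 0 0 0 0 30"

```text
time_s: 41.45
tool_pos: [0.4859, 0.1407, 0.1738]
tcp_rot: [3.141, 0.001, -3.141]
ft_force: [-0.7, 0.0, -4.5]
opening: 0.381
grasp_force: 30.0
```

Request:
move_arm:
  deltas: "0 0 0.12 0 0 0 30; 0 0 0.06 0 0 0 30; 0 0 0 0 0 0 30; 0 0 0 0 0 0 30"

```text
time_s: 41.85
tool_pos: [0.4862, 0.1406, 0.1684]
tcp_rot: [3.141, 0.001, -3.141]
ft_force: [1.5, -0.7, 5.0]
opening: 0.383
grasp_force: 30.0
```

Request:
move_arm:
  deltas: "0 0 0 0 0 0 45; 0 0 0 0 0 0 60; 0 0 0 0 0 0 80; 0 0 0 0 0 0 80; 0 0 -0.5 0 0 0 80; 0 0 -0.9 0 0 0 80; 0 0 -1 0 0 0 80; 0 0 -1 0 0 0 80; 0.4 0.4 -0.4 0 0 0 80; 0.4 0.8 0 0 0 0 80; 0.4 0.95 0 0 0 0 80; 0.4 0.95 0 0 0 0 80; 0 0.95 0 0 0 0 80; 0 0.95 0 0 0 0 80; 0 0.95 0 0 0 0 80; 0 0.95 0 0 0 0 80; 0 0.6 0 0 0 0 80; 0 0 0 0 0 0 80; 0 0 0 0 0 0 80; 0 0 0 0 0 0 80"

```text
time_s: 43.85
tool_pos: [0.4378, 0.3644, 0.2819]
tcp_rot: [-3.141, 0.0, 3.141]
ft_force: [0.8, -0.2, -0.3]
opening: 0.854
grasp_force: 0.0
```

Run:
```python
from h import *
grab('top','t7');grab('scene','s7');s=manip.sense(); print(s['time_s'],s['tool_pos'],s['ft_force'])
f=lambda n,z:cv2.resize(cv2.imread(f'pics/{n}.png')[z],(400,300),interpolation=cv2.INTER_CUBIC)
A=(slice(200,335),slice(270,450)); B=(slice(160,370),slice(150,430))
cv2.imwrite('pics/c9.png',np.vstack([np.hstack([f('top0',A),f('t7',A)]),np.hstack([f('scene0',B),f('s7',B)])]))
```

```text
43.95 [0.43775252 0.36465975 0.28210192] [-0.04935518 -0.25344113  0.12346704]
```

View pics/c9.png

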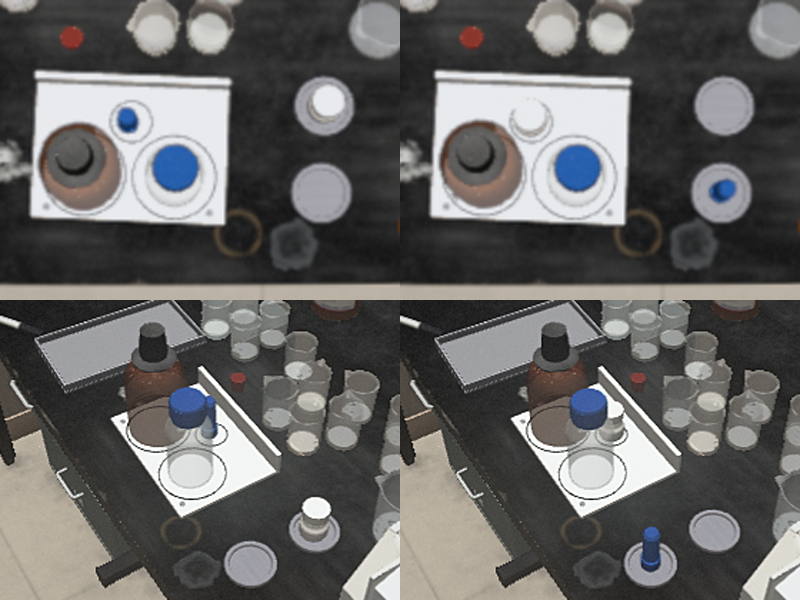

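The before (left) and after (right) crops show each bottle on its starting place: caps at (74,155) and (474,153), and (175,166) and (577,167), the right-hand ones offset by 400. The jar is on the back ring at (530,117), the tube upright in dish_b at (722,190), and dish_a is empty. Handing in.

```bash
python3 -c "
from rig import manip
print(manip.job_done())"
```

```text
the job is handed in; nothing more can be done
None
```

The job is handed in at about 44 s: the tube stands in dish_b, the jar is centred on the station's back ring, both bottles are back where they started, everything is upright and released, and the black jar and large beaker were not touched.

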